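# Set a rotary microtome's thickness dial and hold its trimming lever at the third click

## Task

A colleague stands ready at the handwheel of this microtome to trim a wax block. Turn the section-thickness dial on top of the housing to 5, so that the machine drops back to 5-micrometre sections when trimming ends; then press the ratchet trimming lever at the left side down to the third click (30 micrometres), not past it, and finish while still holding it there, because it springs up when let go. Keep off the knife holder, do not turn the handwheel, and leave the things standing about where they are.

Things in the scene. Friction and masses are not known exactly. Their poses are not given: they have to be found in the camera images.
- microtome: rotary microtome, off-white, fixed on the bench. Its x axis points from its front (towards the robot) to its back, y to its left, z up; origin at the centre of the foot, on the bench. Foot: x -190 to 200, y -150 to 150, z 0 to 50 mm. Housing: x -20 to 200, y -130 to 130, flat top deck at z 250 mm. Low on its left side a round coarse-feed knob (x 145, z 115, to y 162 mm), not used.
- specimen_head (a point): specimen head with the wax block, before the housing: x -99 to -20, y -30 to 42, z 130 to 220 mm in the machine's frame; this point is the centre of the block's face.
- tool_tray (a point): centre of the tool tray on the deck behind the dial: a rim 6 mm high, x 78 to 197, y -120 to 120 mm in the machine's frame.
- dial_top (a point): centre of the flat top of the section-thickness dial, on its vertical turning axis. The dial is a round fluted black knob 41 mm in diameter, to be gripped from above on its rim; it reaches from 4 to 36 mm above the deck (this point: 36 mm). Round it lies a flat fixed scale plate 74 mm across. The deck is clear 57 mm to the back and sides; its front edge is 40 mm before the axis.
- scale_zero (a point): zero line of the dial's scale plate, front left of the axis (135 degrees counterclockwise from the machine's x, seen from above). Lines follow clockwise every 18 degrees for 0 to 15, long at 0, 5, 10, 15; a white pointer line on the knob shows the value. 5 lies 45 degrees counterclockwise from x, that is back left.
- thickness_dial (a joint): turn of the dial, rad: 0 at value 0, growing clockwise seen from above, a click-stop every 0.3142 rad (1 micrometre), end stops at 0 and 15. Value 5 is 1.571 rad. Between stops it snaps to the nearer one and stays there; about 0.1 N m takes it over to the next. Starts between 9 and 13.
- trim_lever: the trimming lever on the left side of the housing: hub, flat steel arm and round grey grip; origin on the hinge axis, at the arm (x 30, y 142, z 190 mm in the machine's frame).
- lever_pivot (a point): point on the hinge axis of the trimming lever, level with the middle of the grip: x 30, y 173, z 190 mm in the machine's frame. The axis runs along the machine's y; the grip's centre line is 100 mm from it, to the front. Behind the hub the lever's short tail points to six lines on the housing side: rest and five clicks.
- trim_grip (a point): middle of the round grey grip of the trimming lever, 18 mm in diameter, 52 mm long, lying along the machine's y; this point is on its centre line, halfway along. It stands free beyond the front left corner of the housing (its inner end at y 147 mm in the machine's frame), with room above and below; a steel arm joins it to the hub.
- trim_turn (a joint): turn of the trimming lever, rad: 0 at rest (grip up, 15 degrees above the hinge's level), growing as the grip is pressed down; a click-stop every 0.1396 rad (14 mm at the grip), the third at 0.419, the fifth the end. At each stop the push jumps from 2 to about 9 N within 0.2 of a step either side (the felt click), then fades to 2 N before the next. Springs up to rest if let go.
- knife_holder: knife holder with blade and guard bar, on the foot before the specimen head: 85 x 232 x 116 mm; origin at the centre of its underside (x -143, z 50 mm in the machine's frame), top at z 166 mm. Keep off.
- handwheel (a joint): turn of the handwheel on the right side of the machine, rad, 0 at the start; stiff. Not to be turned.
- handwheel_hub (a point): outer face of the handwheel's hub. The wheel is 164 mm in diameter, 140 mm above the bench, on the right side of the housing at x 95 mm in the machine's frame; its crank handle reaches to y -232 mm.
- reagent_bottle: standing round glass bottle with a screw cap, 70 mm across, 150 mm tall; origin at the centre of its underside. Bystander.
- beaker: open glass beaker, 70 mm across, 90 mm tall; origin at the centre of its underside. Bystander.
- slide_box: flat closed box for microscope slides, 90 x 170 x 26 mm, lying on the bench; origin at the centre of its underside. Bystander.
- cassette: spare wax block on its cassette, 28 x 40 x 16 mm, lying in the tool tray on top of the housing; origin at the centre of its underside. Bystander.

How it is judged:
By the outcome, as a careful person would: the job done as asked, in the order asked, and still so for the second after the job is handed in, while the arm keeps its last pose, push and grip.
It also fails if it takes over 72 s, if anything falls off the work surface, if the arm or the gripper's body presses on something with over 40 N, if the wrist force passes 120 N, or if a joint passes its speed limit or range.

## Robot

A 7-joint arm with a two-finger parallel gripper is mounted at the origin on the work surface. World frame = base frame: x ahead of the robot, y to its left, z up, the work surface at z = 0. Lengths are in m, angles in rad, forces in N, time in s.
With the tool pointing down it reaches from about 0.35 to 0.9 m from the base axis. Payload 8.1 kg.
Tool frame: the origin (TCP) lies midway between the tips of the shut fingers; the grasp point (between the pads) lies 19 mm behind it; z points along the fingers, y is the line along which they close (so a half turn about z gives the same grasp; the last joint's range is limited). The gripper opens to 92 mm and grips with 3 to 60 N. Pads are 19 mm wide; open, the fingers measure 130 mm over their backs; the gripper's body (75 mm by 190 mm) begins 47 mm behind the grasp point.
Start: joints at [-1.343, 0.434, 0.025, 1.573, -0.012, 1.134, -0.075], TCP at [0.203, 0.591, 0.227] pointing down, gripper open.
Joint ranges: [-2.62, 2.62], [-0.44, 2.09], [-1.27, 1.32], [0.08, 2.57], [-1.32, 4.46], [0.12, 2], [-2.74, 2.74]. Speed limits (rad/s): [2.22, 2.22, 3.01, 3.01, 3.14, 3.14, 3.14].

## Interface

Orientations are given as a 3x3 rotation matrix whose columns are the frame's x, y, z axes.
In Python, from cell import env, vision gives the robot as it stands.
- The arm moves only by the tool drive_tool, never from a script. Its argument "targets" is a list that holds one entry, the list of rows, each a list of 7 numbers: the opening, from -1 (shut) to 1 (fully open), then the shift along the tool's x, y, z in m, then the turn, a rotation vector about the tool's x, y, z in units of 5 degrees (1.0 is 5 degrees). A call has 1 to 5 rows; each row is the pose to reach, as a shift and turn from the pose commanded when the call began, along the tool's axes at that moment; what a row does not reach only later rows make up. A row lasts 1/12 s, in which the tool goes at most 41.7 mm and 7.16 degrees, less where a joint would pass 70% of its speed; a pose out of reach is approached as far as the arm can. A call with a gripper value outside its range is refused whole. The fingers move at their own pace and stop on an object; "force" is the grip in N (left out, the last holds). Time passes only in rows, so rows that repeat a pose let the fingers close. It gives the time, the measured TCP pose, the force, the opening and the grip force at its end, in the units of the state.
- env.get_obs(): the state, without advancing time (a new reading comes with each control period).
- vision.snapshot(name): name is "side" or "top" or "wrist"; returns the picture (480x640x3 uint8, red, green, blue); there is no depth.
- vision.camera_info(name): a dict with "intrinsics" (3x3 intrinsics, pixels), "extrinsics" (4x4, takes a point from camera to world coordinates); the wrist camera has in their place "mount" (4x4, takes a point from camera to tool coordinates, whose origin is the TCP and whose axes are the flange's). Camera axes: x right, y down, z forward; pixel columns grow to the right and rows downward; lengths in m; the calibration is good to about 2 mm. A picture is of the moment at which its call begins: read the wrist's pose just before it. camera_info takes no time and is no camera call.
- env.sign_off(): hands the job in; it is judged then, once.
Trained networks look in the newest picture that a camera, given by its name, has taken for a name from the list of things; names that differ only in an ending like _2 or _b are one class to them, and where a whole thing is asked for, a point or a joint stands for the part that bears it (a point fixed in the world has none). Each returns a list of dicts, best first, with "conf" (0 to 1); they miss things now and then, are a little off and sometimes report something else, mostly with a low value. They report only what shows in the picture. A call takes as long as a camera call.
- vision.recognise(name, camera): "bbox" ([centre column, centre row, width, height] in pixels, round what is visible of it).
- vision.spot_point(name, camera): "location" ([column, row] in pixels: a listed point, or the origin of a listed thing).
The state is a dict: "t": time; "joint_positions": joint angles; "qd": joint speeds; "tau": joint torques, N m; "tcp_pos": TCP position; "eef_rot": TCP orientation; "contact_force": force on the tool from outside, world axes, zero at the start; "torque": the same for the moment, N m; "grip_width": opening from 0.0 (shut) to 1.0 (fully open); "grasp_force": force on a finger pad.
Only numpy, scipy, OpenCV 4.12 (cv2) and the standard library are available. Lean on these libraries where they do the work, as an engineer would, in place of code of your own. Each camera call takes 0.05 s, during which the arm holds its last target. There are 200 camera calls.

## Working session

There is one attempt and no reset: what is moved stays moved. The work goes in short steps, Python scripts to look and compute and a tool call to move; the robot and the scene stay as the last step left them, time stands still between calls to the robot, and variables do not carry over. Pictures are saved under pics/ and viewed, at most 10 in all, crops included, and the job is handed in when it is done.

Besides the shell and the picture viewer there is one more tool, called by a JSON object that holds its "name" and its "arguments", one argument or row to a line. drive_tool: Moves the arm, as the interface text tells. Its arguments: {"type":"object","properties":{"targets":{"type":"array","items":{"type":"array","items":{"type":"array","items":{"type":"number"}}}},"force":{"type":"number"}},"required":["targets"]}

```bash
mkdir -p pics; ls; cat > h.py <<'E'
import numpy as np, cv2
from cell import env, vision
def cam(n):
    i=vision.camera_info(n); K=np.array(i["intrinsics"])
    if "extrinsics" in i: T=np.array(i["extrinsics"])
    else:
        o=env.get_obs(); W=np.eye(4); W[:3,:3]=o["eef_rot"]; W[:3,3]=o["tcp_pos"]; T=W@np.array(i["mount"])
    return K,T
def proj(K,T,p):
    q=T[:3,:3].T@(np.asarray(p)-T[:3,3]); q=K@q; return q[:2]/q[2]
def ray(K,T,uv):
    d=T[:3,:3]@np.linalg.inv(K)@np.array([uv[0],uv[1],1.]); return T[:3,3],d
def onz(K,T,uv,z):
    o,d=ray(K,T,uv); return o+d*(z-o[2])/d[2]
def snap(n,f=None):
    C=cam(n); im=np.array(vision.snapshot(n))
    if f: cv2.imwrite("pics/"+f,im[:,:,::-1])
    return C,im
E
python3 - <<'E'
from h import *
o=env.get_obs(); print(o["t"],np.round(o["tcp_pos"],3),np.round(o["eef_rot"],2).tolist())
for n in ["side","top"]:
    C,im=snap(n,n+"0.png"); print(n,np.round(C[1],3).tolist(),np.round(C[0],0).tolist())
    for k in ["dial_top","scale_zero","trim_grip","lever_pivot","specimen_head","tool_tray","handwheel_hub","microtome","knife_holder","reagent_bottle","beaker","slide_box"]:
        r=vision.spot_point(k,n)
        print(k,[(np.round(x["location"],1).tolist(),round(x["conf"],2)) for x in r[:2]])
E
```

```text
pics
0.0 [0.203 0.591 0.226] [[-0.95, 0.32, -0.0], [0.32, 0.95, -0.0], [-0.0, -0.0, -1.0]]
side [[0.905, -0.287, 0.315, 0.282], [-0.426, -0.605, 0.673, -0.633], [-0.002, -0.743, -0.669, 0.841], [0.0, 0.0, 0.0, 1.0]] [[479.0, 0.0, 326.0], [0.0, 479.0, 231.0], [0.0, 0.0, 1.0]]
dial_top [([361.0, 255.6], 0.76)]
scale_zero [([344.7, 260.6], 0.94)]
trim_grip [([287.4, 205.7], 0.64)]
lever_pivot [([250.9, 241.2], 0.36)]
specimen_head [([290.5, 277.3], 0.91)]
tool_tray [([411.8, 234.0], 0.89)]
handwheel_hub [([417.2, 346.5], 0.61)]
microtome [([337.9, 328.6], 0.74)]
knife_holder [([267.4, 323.8], 0.98)]
reagent_bottle []
beaker [([252.3, 243.2], 0.74)]
slide_box []
top [[-0.022, -0.994, 0.11, 0.463], [-1.0, 0.021, -0.011, 0.005], [0.009, -0.11, -0.994, 1.215], [0.0, 0.0, 0.0, 1.0]] [[448.0, 0.0, 324.0], [0.0, 448.0, 229.0], [0.0, 0.0, 1.0]]
dial_top [([398.8, 227.5], 0.9), ([233.4, 268.4], 0.72)]
scale_zero [([381.5, 236.2], 0.64), ([457.7, 316.8], 0.53)]
trim_grip [([279.0, 245.4], 0.74), ([249.3, 197.0], 0.24)]
lever_pivot [([285.5, 204.3], 0.84)]
specimen_head [([350.2, 273.5], 0.88), ([300.4, 209.4], 0.29)]
tool_tray [([372.9, 166.5], 0.72)]
handwheel_hub [([427.8, 208.6], 0.74)]
microtome [([352.7, 239.4], 0.87)]
knife_holder [([344.6, 291.9], 0.95)]
reagent_bottle [([246.9, 194.8], 0.79)]
beaker [([232.7, 268.5], 0.65), ([374.6, 169.5], 0.64)]
slide_box [([457.3, 314.9], 0.89)]
```

View pics/top0.png

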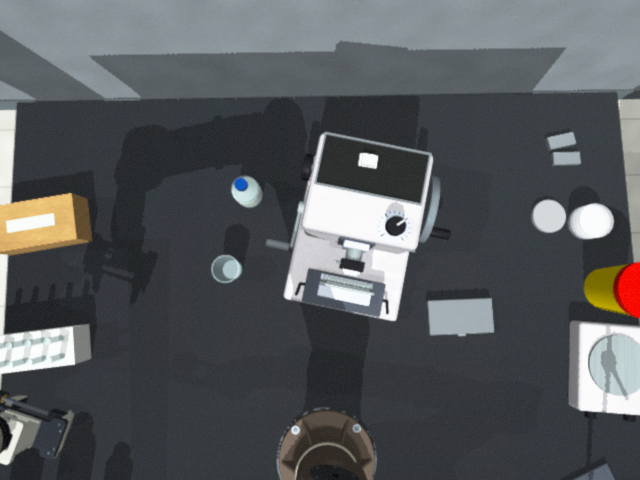

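View pics/side0.png

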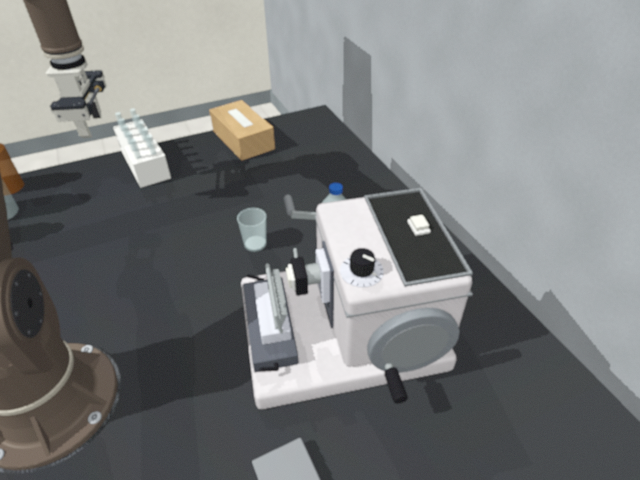

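```bash
python3 - <<'E'
from h import *
from scipy.optimize import least_squares
M={"dial_top":None,"scale_zero":None}
S=dict(dial_top=[361,255.6],specimen_head=[290.5,277.3],knife_holder=[267.4,323.8],microtome=[337.9,328.6],tool_tray=[411.8,234],trim_grip=[287.4,205.7])
P=dict(dial_top=[398.8,227.5],specimen_head=[350.2,273.5],knife_holder=[344.6,291.9],microtome=[352.7,239.4],tool_tray=[372.9,166.5],trim_grip=[279,245.4],lever_pivot=[285.5,204.3])
a=np.radians(15)
L=dict(microtome=[0,0,0],knife_holder=[-.143,0,.05],tool_tray=[.1375,0,.25],trim_grip=[.03-.1*np.cos(a),.173,.19+.1*np.sin(a)],lever_pivot=[.03,.173,.19])
C={"s":cam("side"),"t":cam("top")}
def w(x,p): c,s=np.cos(x[2]),np.sin(x[2]); return np.array([x[0]+c*p[0]-s*p[1],x[1]+s*p[0]+c*p[1],p[2]])
def f(x,out=False):
    r=[];nm=[]
    D=dict(L); D["dial_top"]=[x[3],x[4],.286]
    for k,obs in(("s",S),("t",P)):
        for n,uv in obs.items():
            if n in D: r+=list(proj(*C[k],w(x,D[n]))-uv); nm.append((k,n))
    if out:
        for q,e in zip(nm,np.array(r).reshape(-1,2)): print(q,e.round(1))
    return np.array(r)
s=least_squares(f,[.6,0,0,.02,-.05],loss="soft_l1",x_scale=.1)
print(s.x.round(4),np.degrees(s.x[2])); f(s.x,True)
print("dial",w(s.x,[*s.x[3:5],.286]),"grip",w(s.x,L["trim_grip"]),"pivot",w(s.x,L["lever_pivot"]))
print(onz(*C["t"],[246.9,194.8],0),onz(*C["t"],[232.7,268.5],0))
E
```

```text
[ 0.5668 -0.0833 -0.2189  0.0165 -0.074 ] -12.544498235059061
('s', 'dial_top') [-0.1  2.6]
('s', 'knife_holder') [1.9 3.9]
('s', 'microtome') [-0.1  1.2]
('s', 'tool_tray') [ 0.9 -0.4]
('s', 'trim_grip') [ 0.9 -0. ]
('t', 'dial_top') [-1.  -0.5]
('t', 'knife_holder') [-1.7  0.2]
('t', 'microtome') [-0.7  0.2]
('t', 'tool_tray') [-1.2  2.3]
('t', 'trim_grip') [-1.8 -0.2]
('t', 'lever_pivot') [1.4 0.9]
dial [ 0.5668328  -0.15906645  0.286     ] grip [0.53940444 0.10003162 0.2158819 ] pivot [0.63369113 0.07905192 0.19      ]
[0.69660731 0.2022962  0.        ] [0.49543358 0.24122074 0.        ]
```

The top view shows the dial at about (397,226) with its pointer towards the upper right. The lever grip is at about (278,244), the beaker at (227,268) and the bottle at (247,191), and the fitted pose agrees with all of these. Next I go above the dial.

```bash
cat >> h.py <<'E'
def go(p,yaw=None):
    """print tool-axes shift and turn (5deg units) to reach p, tool down, tool x at yaw deg"""
    o=env.get_obs(); R=np.array(o["eef_rot"]); d=R.T@(np.array(p)-o["tcp_pos"])
    t=np.zeros(3)
    if yaw is not None:
        from scipy.spatial.transform import Rotation as Q
        c,s=np.cos(np.radians(yaw)),np.sin(np.radians(yaw))
        t=Q.from_matrix(R.T@np.array([[c,s,0],[s,-c,0],[0,0,-1]])).as_rotvec(degrees=True)/5
    print("t",round(o["t"],2),"tcp",np.round(o["tcp_pos"],4),"yaw",round(np.degrees(np.arctan2(R[1,0],R[0,0])),1),"shift",np.round(d,4),"turn",np.round(t,2),"F",np.round(o["contact_force"],1),"q7",np.round(o["joint_positions"],2))
E
python3 -c "
from h import *
go([.28,.45,.40],130); go([.567,-.159,.42],75)"
```

```text
t 1.3 tcp [0.203  0.5911 0.2267] yaw 161.0 shift [-0.1186 -0.1084 -0.1733] turn [0.   0.   6.21] F [-0.3  1.   0.4] q7 [-1.34  0.43  0.03  1.57 -0.01  1.13 -0.08]
t 1.3 tcp [0.203  0.5911 0.2267] yaw 161.0 shift [-0.5879 -0.5912 -0.1933] turn [ 0.   -0.   17.21] F [-0.3  1.   0.4] q7 [-1.34  0.43  0.03  1.57 -0.01  1.13 -0.08]
```

{"name": "drive_tool", "arguments": {
  "targets": [
    [[1,-0.02,-0.02,-0.035,0,0,1.4],[1,-0.04,-0.04,-0.07,0,0,2.8],[1,-0.065,-0.06,-0.105,0,0,4.2],[1,-0.09,-0.085,-0.14,0,0,5.6],[1,-0.12,-0.11,-0.17,0,0,6.2]]
  ]
}}

```text
t: 1.72
tcp_pos: [0.2701, 0.4658, 0.3809]
eef_rot: [[-0.639, 0.77, 0.0], [0.77, 0.639, 0.001], [0.001, 0.001, -1.0]]
contact_force: [1.0, 0.2, 0.3]
grip_width: 1.001
grasp_force: 0.0
```

```bash
python3 -c "
from h import *
go([.39,.27,.42],102)"
```

```text
t 1.72 tcp [0.2701 0.4658 0.3809] yaw 129.7 shift [-0.2272 -0.0327 -0.0394] turn [ 0.01 -0.01  5.54] F [1.  0.2 0.3] q7 [-1.29  0.2   0.18  1.54 -0.04  1.41 -0.41]
```

{"name": "drive_tool", "arguments": {
  "targets": [
    [[1,-0.04,-0.007,-0.01,0,0,1.1],[1,-0.08,-0.014,-0.02,0,0,2.2],[1,-0.12,-0.02,-0.03,0,0,3.3],[1,-0.16,-0.025,-0.04,0,0,4.4],[1,-0.2,-0.03,-0.04,0,0,5.5]]
  ]
}}

```text
t: 2.13
tcp_pos: [0.3769, 0.2927, 0.421]
eef_rot: [[-0.213, 0.977, 0.002], [0.977, 0.213, 0.003], [0.002, 0.003, -1.0]]
contact_force: [1.4, -0.1, 0.6]
grip_width: 1.0
grasp_force: 0.0
```

```bash
python3 -c "
from h import *
go([.52,.04,.42],82);go([.567,-.159,.42],75)"
```

```text
t 2.13 tcp [0.3769 0.2927 0.421 ] yaw 102.3 shift [-0.2773  0.0861  0.0006] turn [ 0.03 -0.03  4.06] F [ 1.4 -0.1  0.6] q7 [-1.1   0.07  0.36  1.59 -0.02  1.48 -0.52]
t 2.13 tcp [0.3769 0.2927 0.421 ] yaw 102.3 shift [-4.818e-01  8.970e-02  1.000e-04] turn [ 0.02 -0.04  5.46] F [ 1.4 -0.1  0.6] q7 [-1.1   0.07  0.36  1.59 -0.02  1.48 -0.52]
```

{"name": "drive_tool", "arguments": {
  "targets": [
    [[1,-0.04,0.01,0,0,0,0.8],[1,-0.08,0.02,0,0,0,1.6],[1,-0.12,0.03,0,0,0,2.4],[1,-0.16,0.035,0,0,0,3.2],[1,-0.2,0.04,0,0,0,4.0]]
  ]
}}

```text
t: 2.55
tcp_pos: [0.4586, 0.1055, 0.4191]
eef_rot: [[0.133, 0.991, 0.001], [0.991, -0.133, 0.001], [0.001, 0.001, -1.0]]
contact_force: [0.8, 1.2, -0.1]
grip_width: 1.003
grasp_force: 0.0
```

```bash
python3 -c "
from h import *
go([.567,-.159,.42],70);print(np.array(vision.camera_info('wrist')['mount']).round(3))"
```

```text
t 2.55 tcp [0.4586 0.1055 0.4191] yaw 82.3 shift [-0.2477  0.1427 -0.001 ] turn [ 0.   -0.01  2.47] F [ 0.8  1.2 -0.1] q7 [-0.86  0.05  0.56  1.62 -0.03  1.48 -0.43]
[[-0.    -0.967 -0.253  0.068]
 [ 1.    -0.    -0.001 -0.002]
 [ 0.001 -0.253  0.967 -0.157]
 [ 0.     0.     0.     1.   ]]
```

{"name": "drive_tool", "arguments": {
  "targets": [
    [[1,-0.035,0.02,0,0,0,0.5],[1,-0.07,0.04,0,0,0,1],[1,-0.105,0.06,0,0,0,1.5],[1,-0.14,0.08,0,0,0,2],[1,-0.175,0.1,0,0,0,2.5]]
  ]
}}

```text
t: 2.97
tcp_pos: [0.535, -0.0807, 0.4192]
eef_rot: [[0.343, 0.939, 0.001], [0.939, -0.343, 0.0], [0.001, 0.001, -1.0]]
contact_force: [1.0, 1.2, 0.3]
grip_width: 1.002
grasp_force: 0.0
```

{"name": "drive_tool", "arguments": {
  "targets": [
    [[1,-0.035,0.01,0,0,0,0],[1,-0.05,0.02,0,0,0,0],[1,-0.055,0.025,0,0,0,0],[1,-0.055,0.025,0,0,0,0]]
  ]
}}

```text
t: 3.3
tcp_pos: [0.5394, -0.1408, 0.4188]
eef_rot: [[0.344, 0.939, -0.0], [0.939, -0.344, -0.001], [-0.001, 0.0, -1.0]]
contact_force: [0.7, 0.7, -1.0]
grip_width: 1.003
grasp_force: 0.0
```

```bash
python3 - <<'E'
from h import *
C,im=snap("wrist","w1.png")
for k,z in [("dial_top",.286),("scale_zero",.25),("tool_tray",.25),("specimen_head",.17),("trim_grip",.216)]:
    for x in vision.spot_point(k,"wrist")[:2]: print(k,np.round(x["location"],1),round(x["conf"],2),onz(*C,x["location"],z).round(4))
go([.567,-.159,.42],70)
E
```

```text
dial_top [357.5 232.4] 0.91 [ 0.5675 -0.151   0.286 ]
scale_zero [330.3 210.9] 0.72 [ 0.5511 -0.1319  0.25  ]
tool_tray [476.2 136.1] 0.7 [ 0.6948 -0.1134  0.25  ]
specimen_head [235.6 168.4] 0.85 [ 0.4647 -0.0631  0.17  ]
trim_grip [495.  114.3] 0.5 [ 0.7305 -0.1038  0.216 ]
t 3.6 tcp [ 0.5396 -0.1375  0.4189] yaw 70.2 shift [-0.011   0.0331 -0.0011] turn [-0.   -0.01  0.04] F [-0.9  0.1  0.7] q7 [-0.43  0.26  0.8   1.45 -0.19  1.51  0.01]
```

View pics/w1.png

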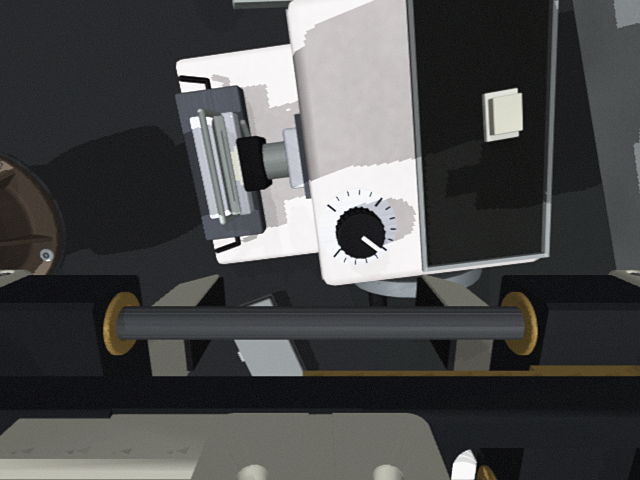

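```bash
python3 - <<'E'
from h import *
C,im=snap("wrist")
for _ in range(1):
    r=vision.spot_point("dial_top","wrist")[0]; z=vision.spot_point("scale_zero","wrist")[:1]
c=onz(*C,r["location"],.286)[:2]; print(c, [onz(*C,x["location"],.25) for x in z])
# rectified top-down views, world x right, y up; 0.2 mm/px, 100mm
outs=[]
for h in (.286,.2545):
    n=500; g=[]
    src=np.float32([[0,0],[n,0],[n,n],[0,n]])
    dst=np.float32([proj(*C,[c[0]+(u-n/2)*2e-4,c[1]-(v-n/2)*2e-4,h]) for u,v in src])
    outs.append(cv2.warpPerspective(im,cv2.getPerspectiveTransform(dst,src),(n,n),flags=cv2.INTER_CUBIC))
o=np.hstack(outs)[:,:,::-1].copy()
for k in (0,1): cv2.drawMarker(o,(250+500*k,250),(0,0,255),0,20)
cv2.imwrite("pics/rect.png",cv2.resize(o,(800,400)))
g=cv2.cvtColor(outs[0],cv2.COLOR_RGB2GRAY)
yy,xx=np.mgrid[:500,:500]; rr=np.hypot(xx-250,yy-250)
m=(g>130)&(rr<85); a=cv2.fitLine(np.column_stack([xx[m],yy[m]]).astype(np.float32),cv2.DIST_HUBER,0,.01,.01).ravel(); print(m.sum(),a, "tip", xx[m].mean(),yy[m].mean())
go([*c,.36],70)
E
```

```text
[ 0.56740462 -0.15450078] [array([ 0.55365372, -0.12909707,  0.25      ])]
1419 [  0.531692    0.8469378 280.5672    288.62524  ] tip 280.7371388301621 288.9105003523608
t 3.75 tcp [ 0.5394 -0.1383  0.419 ] yaw 70.1 shift [-0.0058  0.0318  0.059 ] turn [ 0.   -0.    0.02] F [-0.4 -0.4  0.7] q7 [-0.43  0.26  0.8   1.45 -0.19  1.51  0.01]
```

View pics/rect.png

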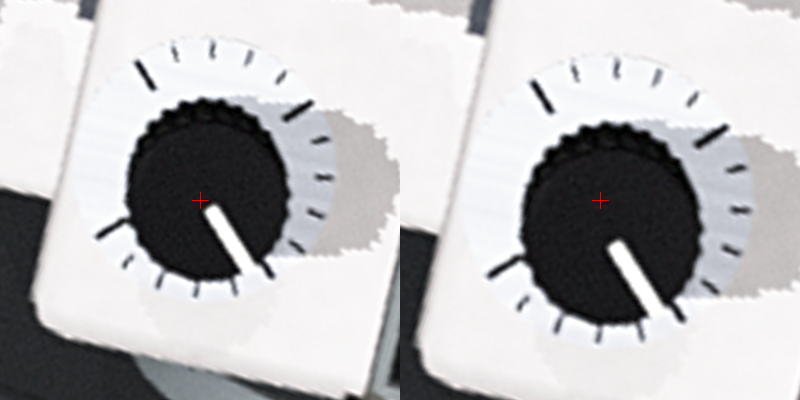

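The pointer lies along the long line at lower right (value 10), opposite the zero line. The dial centre comes out at (0.5695, -0.1555), so I need 90° counterclockwise.

```bash
python3 -c "
from h import *
go([.5695,-.1555,.262],72)"
```

```text
t 3.75 tcp [ 0.5394 -0.1383  0.419 ] yaw 70.1 shift [-0.006   0.0341  0.157 ] turn [ 0.   -0.   -0.38] F [-0.4 -0.4  0.7] q7 [-0.43  0.26  0.8   1.45 -0.19  1.51  0.01]
```

{"name": "drive_tool", "arguments": {
  "targets": [
    [[0.35,-0.006,0.034,0.01,0,0,-0.4],[0.35,-0.006,0.034,0.04,0,0,-0.4],[0.35,-0.006,0.034,0.075,0,0,-0.4],[0.35,-0.006,0.034,0.1,0,0,-0.4],[0.35,-0.006,0.034,0.1,0,0,-0.4]]
  ]
}}

```text
t: 4.17
tcp_pos: [0.5671, -0.1547, 0.314]
eef_rot: [[0.308, 0.951, -0.008], [0.951, -0.308, 0.002], [-0.001, -0.008, -1.0]]
contact_force: [0.1, 0.5, 0.2]
grip_width: 0.7
grasp_force: 0.0
```

```bash
python3 -c "
from h import *
C,im=snap('wrist','w2.png')
print([(x['conf'],onz(*C,x['location'],.286)) for x in vision.spot_point('dial_top','wrist')[:1]])
go([.5695,-.1555,.262],72)"
```

```text
[(0.62, array([ 0.56734575, -0.15438902,  0.286     ]))]
t 4.27 tcp [ 0.5692 -0.156   0.3192] yaw 72.1 shift [0.0006 0.0002 0.0572] turn [-0.01  0.    0.01] F [ 0.1 -0.5  0.7] q7 [-0.36  0.37  0.77  1.56 -0.26  1.32  0.13]
```

{"name": "drive_tool", "arguments": {
  "targets": [
    [[0.35,0.001,0,0.025,0,0,0],[0.35,0.001,0,0.045,0,0,0],[0.35,0.001,0,0.057,0,0,0],[0.35,0.001,0,0.057,0,0,0],[0.35,0.001,0,0.057,0,0,0]]
  ]
}}

```text
t: 4.68
tcp_pos: [0.5704, -0.1556, 0.2637]
eef_rot: [[0.308, 0.951, 0.002], [0.951, -0.308, -0.0], [0.0, 0.002, -1.0]]
contact_force: [-0.1, -0.1, 0.4]
grip_width: 0.68
grasp_force: 0.0
```

{"name": "drive_tool", "arguments": {
  "targets": [
    [[-1,0,0,0,0,0,0],[-1,0,0,0,0,0,0],[-1,0,0,0,0,0,0],[-1,0,0,0,0,0,0],[-1,0,0,0,0,0,0]]
  ],
  "force": 25
}}

```text
t: 5.1
tcp_pos: [0.5711, -0.1559, 0.2631]
eef_rot: [[0.308, 0.951, 0.004], [0.951, -0.308, -0.001], [0.0, 0.004, -1.0]]
contact_force: [5.0, -2.6, 2.9]
grip_width: 0.44
grasp_force: 25.0
```

{"name": "drive_tool", "arguments": {
  "targets": [
    [[-1,0,0.001,0,0,0,-1.2],[-1,0,0.001,0,0,0,-2.4],[-1,0,0.001,0,0,0,-3.6],[-1,0,0.001,0,0,0,-4.8],[-1,0,0.001,0,0,0,-6]]
  ]
}}

```text
t: 5.52
tcp_pos: [0.5713, -0.156, 0.263]
eef_rot: [[-0.214, 0.977, 0.002], [0.977, 0.214, -0.0], [-0.001, 0.002, -1.0]]
contact_force: [0.5, -0.3, 5.0]
grip_width: 0.44
grasp_force: 25.0
```

{"name": "drive_tool", "arguments": {
  "targets": [
    [[-1,0,0,0,0,0,-1.2],[-1,0,0,0,0,0,-2.4],[-1,0,0,0,0,0,-3.6],[-1,0,0,0,0,0,-4.8],[-1,0,0,0,0,0,-6]]
  ]
}}

```text
t: 5.93
tcp_pos: [0.5713, -0.1559, 0.263]
eef_rot: [[-0.673, 0.739, 0.002], [0.739, 0.673, -0.0], [-0.002, 0.001, -1.0]]
contact_force: [1.7, -0.4, 4.4]
grip_width: 0.443
grasp_force: 25.0
```

```bash
python3 -c "
from h import *
go([.5695,-.1555,.262],162); print(env.get_obs()['torque'],env.get_obs()['grip_width'])"
```

```text
t 5.93 tcp [ 0.5713 -0.1559  0.263 ] yaw 132.3 shift [ 0.0016 -0.001   0.001 ] turn [ 0.01  0.02 -5.93] F [ 1.7 -0.4  4.4] q7 [-0.18  0.37  0.5   1.64 -0.19  1.18  1.1 ]
[-0.13536473 -0.18423733 -0.03841059] 0.4430099980112117
```

{"name": "drive_tool", "arguments": {
  "targets": [
    [[-1,0,0,0,0,0,-1.2],[-1,0,0,0,0,0,-2.4],[-1,0,0,0,0,0,-3.6],[-1,0,0,0,0,0,-4.8],[-1,0,0,0,0,0,-6]]
  ]
}}

```text
t: 6.35
tcp_pos: [0.5714, -0.1559, 0.263]
eef_rot: [[-0.953, 0.303, 0.002], [0.303, 0.953, -0.0], [-0.002, 0.0, -1.0]]
contact_force: [1.5, -0.2, 5.0]
grip_width: 0.443
grasp_force: 25.0
```

{"name": "drive_tool", "arguments": {
  "targets": [
    [[-1,0,0,0,0,0,0],[-1,0,0,0,0,0,0],[0.35,0,0,0,0,0,0],[0.35,0,0,0,0,0,0],[0.35,0,0,0,0,0,0]]
  ]
}}

```text
t: 6.77
tcp_pos: [0.57, -0.1556, 0.2615]
eef_rot: [[-0.951, 0.31, -0.001], [0.31, 0.951, 0.0], [0.001, -0.0, -1.0]]
contact_force: [-0.7, 0.0, -0.2]
grip_width: 0.614
grasp_force: 0.0
```

{"name": "drive_tool", "arguments": {
  "targets": [
    [[0.35,0,0,-0.03,0,0,0],[0.35,0,0,-0.07,0,0,0.8],[0.35,0,0,-0.11,0,0,2.0],[0.35,0,0,-0.15,0,0,3.0],[0.35,0,0,-0.15,0,0,4.0]]
  ]
}}

```text
t: 7.18
tcp_pos: [0.5722, -0.1568, 0.4197]
eef_rot: [[-0.785, 0.62, 0.01], [0.62, 0.785, -0.002], [-0.009, 0.005, -1.0]]
contact_force: [-0.4, 0.2, 0.8]
grip_width: 0.676
grasp_force: 0.0
```

```bash
cat > dial.py <<'E'
from h import *
C,im=snap("wrist"); c=np.array([.5697,-.1558]); n=500; outs=[]
src=np.float32([[0,0],[n,0],[n,n],[0,n]])
for h in (.286,.2545):
    dst=np.float32([proj(*C,[c[0]+(u-n/2)*2e-4,c[1]-(v-n/2)*2e-4,h]) for u,v in src])
    outs.append(cv2.warpPerspective(im,cv2.getPerspectiveTransform(dst,src),(n,n),flags=cv2.INTER_CUBIC))
cv2.imwrite("pics/rect2.png",cv2.resize(np.hstack(outs)[:,:,::-1],(800,400)))
E
python3 dial.py; python3 -c "
from h import *
go([.5697,-.1558,.41],75)"
```

```text
t 7.23 tcp [ 0.5717 -0.1564  0.416 ] yaw 141.4 shift [ 0.002  -0.0008  0.006 ] turn [ 0.07  0.04 13.27] F [ 0.8  0.6 -1.5] q7 [-0.16  0.3   0.48  1.35 -0.14  1.52  1.21]
```

View pics/rect2.png

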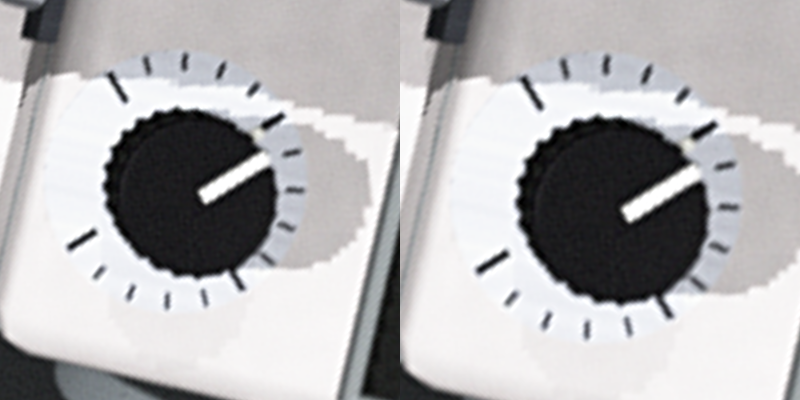

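The pointer now runs parallel to the 5 line, so the dial reads 5. On to the lever.

```bash
python3 -c "
from h import *
go([.54,.10,.38],77.5)"
```

```text
t 7.23 tcp [ 0.5717 -0.1564  0.416 ] yaw 141.4 shift [0.1851 0.1804 0.0355] turn [ 0.07  0.04 12.77] F [ 0.8  0.6 -1.5] q7 [-0.16  0.3   0.48  1.35 -0.14  1.52  1.21]
```

{"name": "drive_tool", "arguments": {
  "targets": [
    [[0,0.025,0.025,0,0,0,1.2],[0,0.05,0.05,0,0,0,2.4],[0,0.075,0.075,0,0,0,3.6],[0,0.1,0.1,0.01,0,0,4.9],[0,0.125,0.125,0.01,0,0,6.2]]
  ]
}}

```text
t: 7.65
tcp_pos: [0.5473, 0.0214, 0.3994]
eef_rot: [[-0.355, 0.935, -0.004], [0.935, 0.355, -0.001], [0.001, -0.004, -1.0]]
contact_force: [1.1, 0.5, -0.5]
grip_width: 0.502
grasp_force: 0.0
```

```bash
python3 -c "
from h import *
go([.53,.10,.38],77.5)"
```

```text
t 7.65 tcp [0.5473 0.0214 0.3994] yaw 110.8 shift [0.0796 0.0118 0.0194] turn [-0.04  0.    6.66] F [ 1.1  0.5 -0.5] q7 [-0.51  0.22  0.48  1.49 -0.1   1.46  0.34]
```

{"name": "drive_tool", "arguments": {
  "targets": [
    [[0,0.025,0.005,0.01,0,0,1.3],[0,0.05,0.01,0.015,0,0,2.6],[0,0.07,0.012,0.02,0,0,3.9],[0,0.08,0.012,0.02,0,0,5.2],[0,0.08,0.012,0.02,0,0,6.6]]
  ]
}}

```text
t: 8.07
tcp_pos: [0.5296, 0.1021, 0.38]
eef_rot: [[0.207, 0.978, -0.004], [0.978, -0.207, -0.0], [-0.001, -0.004, -1.0]]
contact_force: [0.3, 0.6, 0.2]
grip_width: 0.504
grasp_force: 0.0
```

{"name": "drive_tool", "arguments": {
  "targets": [
    [[0,0,0,0,0,0,0],[0,0,0,0,0,0,0]]
  ]
}}

```text
t: 8.23
tcp_pos: [0.5309, 0.0986, 0.381]
eef_rot: [[0.203, 0.979, -0.002], [0.979, -0.203, -0.001], [-0.001, -0.001, -1.0]]
contact_force: [0.2, 0.1, -0.3]
grip_width: 0.499
grasp_force: 0.0
```

```bash
python3 - <<'E'
from h import *
C,im=snap("wrist","w3.png")
for k,z in [("trim_grip",.216),("lever_pivot",.19),("trim_lever",.19)]:
    for x in vision.spot_point(k,"wrist")[:2]: print(k,np.round(x["location"],1),round(x["conf"],2),onz(*C,x["location"],z).round(4))
go([.54,.10,.38],77.5)
E
```

```text
trim_grip [330.6 219.5] 0.78 [0.5395 0.102  0.216 ]
trim_grip [272.2 311.5] 0.25 [0.4644 0.0225 0.216 ]
lever_pivot [421.6 248.9] 0.74 [0.6245 0.048  0.19  ]
trim_lever [422.4 246.3] 0.56 [0.6257 0.0506 0.19  ]
t 8.43 tcp [0.5314 0.0981 0.3817] yaw 78.1 shift [0.0036 0.0081 0.0017] turn [-0.    0.    0.13] F [-0.3 -0.  -0.2] q7 [-0.69  0.21  0.51  1.55 -0.1   1.41 -0.37]
```

View pics/w3.png

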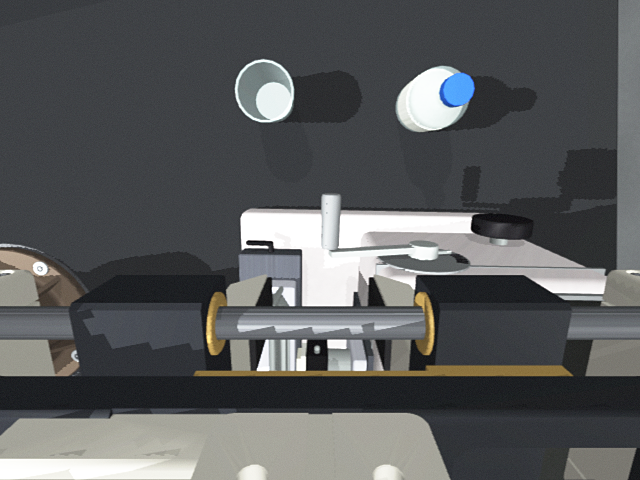

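```bash
python3 -c "
from h import *
go([.5415,.110,.206],77.5)"
```

```text
t 8.43 tcp [0.5314 0.0981 0.3817] yaw 78.1 shift [0.0138 0.0075 0.1757] turn [-0.    0.    0.13] F [-0.3 -0.  -0.2] q7 [-0.69  0.21  0.51  1.55 -0.1   1.41 -0.37]
```

{"name": "drive_tool", "arguments": {
  "targets": [
    [[0,0.014,0.007,0.02,0,0,0],[0,0.014,0.007,0.05,0,0,0],[0,0.014,0.007,0.08,0,0,0],[0,0.014,0.007,0.11,0,0,0],[0,0.014,0.007,0.11,0,0,0]]
  ]
}}

```text
t: 8.85
tcp_pos: [0.5381, 0.1102, 0.2667]
eef_rot: [[0.206, 0.979, -0.008], [0.979, -0.206, -0.003], [-0.004, -0.007, -1.0]]
contact_force: [-1.2, -0.0, -0.8]
grip_width: 0.501
grasp_force: 0.0
```

```bash
python3 - <<'E'
from h import *
C,im=snap("wrist","w4.png")
for k,z in [("trim_grip",.216)]:
    for x in vision.spot_point(k,"wrist")[:2]: print(k,np.round(x["location"],1),round(x["conf"],2),onz(*C,x["location"],z).round(4))
go([.5415,.110,.206],77.5)
E
```

```text
trim_grip [328.4 272.3] 0.74 [0.5398 0.1034 0.216 ]
trim_grip [260.5 364. ] 0.16 [0.4821 0.0488 0.216 ]
t 8.95 tcp [0.5409 0.1106 0.272 ] yaw 78.1 shift [-0.0004  0.0008  0.066 ] turn [-0.01  0.01  0.11] F [ 0.  -0.   0.2] q7 [-0.67  0.29  0.49  1.71 -0.15  1.17 -0.35]
```

View pics/w4.png

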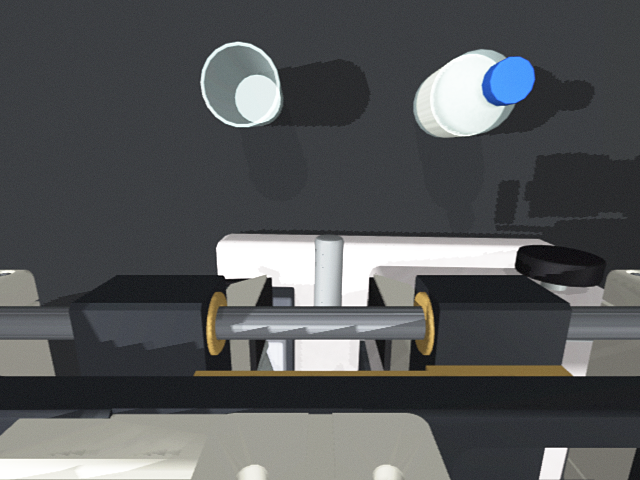

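The grip (column about 328) lies midway between the open fingers, so I go down and close on it.

{"name": "drive_tool", "arguments": {
  "targets": [
    [[0,0.001,0.001,0.02,0,0,0],[0,0.001,0.001,0.04,0,0,0],[0,0.001,0.001,0.06,0,0,0],[0,0.001,0.001,0.066,0,0,0],[0,0.001,0.001,0.066,0,0,0]]
  ]
}}

```text
t: 9.37
tcp_pos: [0.5426, 0.1118, 0.2064]
eef_rot: [[0.207, 0.978, -0.0], [0.978, -0.207, 0.0], [0.0, -0.0, -1.0]]
contact_force: [0.9, 0.0, -0.1]
grip_width: 0.498
grasp_force: 0.0
```

{"name": "drive_tool", "arguments": {
  "targets": [
    [[-1,0,0,0,0,0,0],[-1,0,0,0,0,0,0],[-1,0,0,0,0,0,0],[-1,0,0,0,0,0,0],[-1,0,0,0,0,0,0]]
  ],
  "force": 25
}}

```text
t: 9.78
tcp_pos: [0.5433, 0.1117, 0.2067]
eef_rot: [[0.207, 0.978, 0.002], [0.978, -0.207, 0.0], [0.001, 0.002, -1.0]]
contact_force: [9.3, -1.5, -1.4]
grip_width: 0.185
grasp_force: 24.7
```

{"name": "drive_tool", "arguments": {
  "targets": [
    [[-1,0,0,0,0,0,0],[-1,0,0,0,0,0,0]]
  ]
}}

```text
t: 9.95
tcp_pos: [0.5434, 0.1117, 0.2066]
eef_rot: [[0.208, 0.978, 0.002], [0.978, -0.208, 0.0], [0.001, 0.002, -1.0]]
contact_force: [4.3, -1.1, 2.5]
grip_width: 0.184
grasp_force: 25.0
```

```bash
python3 -c "
from h import *
o=env.get_obs();print(o['grip_width']*92);go([.54,.11,.206],77.5)"
```

```text
16.953170976274492
t 9.95 tcp [0.5434 0.1117 0.2066] yaw 78.0 shift [-0.0023 -0.0029  0.0006] turn [ 0.02 -0.01  0.1 ] F [ 4.3 -1.1  2.5] q7 [-0.65  0.35  0.47  1.8  -0.19  1.03 -0.32]
```

{"name": "drive_tool", "arguments": {
  "targets": [
    [[-1,0,0.001,0.003,0,0,0],[-1,0,0,0.006,0,0,0],[-1,0,0,0.009,0,0,0],[-1,0,-0.001,0.012,0,0,0],[-1,0,-0.001,0.014,0,0,0]]
  ]
}}

```text
t: 10.37
tcp_pos: [0.5409, 0.1124, 0.1921]
eef_rot: [[0.207, 0.978, -0.001], [0.978, -0.207, 0.001], [0.001, -0.001, -1.0]]
contact_force: [-3.3, 0.5, 7.7]
grip_width: 0.184
grasp_force: 25.0
```

{"name": "drive_tool", "arguments": {
  "targets": [
    [[-1,0,0,0.003,0,0,0],[-1,0,0,0.006,0,0,0],[-1,0,0,0.009,0,0,0],[-1,0,0,0.012,0,0,0],[-1,0,0,0.014,0,0,0]]
  ]
}}

```text
t: 10.78
tcp_pos: [0.5401, 0.1125, 0.1777]
eef_rot: [[0.207, 0.978, -0.002], [0.978, -0.207, 0.001], [0.0, -0.002, -1.0]]
contact_force: [-4.6, 1.1, 7.9]
grip_width: 0.186
grasp_force: 25.0
```

{"name": "drive_tool", "arguments": {
  "targets": [
    [[-1,0,0,0.003,0,0,0],[-1,0,0,0.006,0,0,0],[-1,0,0,0.008,0,0,0],[-1,0,0,0.008,0,0,0]]
  ]
}}

```text
t: 11.12
tcp_pos: [0.5404, 0.1125, 0.1698]
eef_rot: [[0.207, 0.978, -0.002], [0.978, -0.207, 0.001], [0.0, -0.002, -1.0]]
contact_force: [-2.9, 0.5, 8.2]
grip_width: 0.185
grasp_force: 25.0
```

{"name": "drive_tool", "arguments": {
  "targets": [
    [[-1,0,0.0005,0.001,0,0,0],[-1,0,0.0005,0.001,0,0,0]]
  ]
}}

```text
t: 11.28
tcp_pos: [0.5405, 0.1125, 0.1688]
eef_rot: [[0.207, 0.978, -0.003], [0.978, -0.207, 0.001], [0.0, -0.003, -1.0]]
contact_force: [-4.4, 1.1, 6.9]
grip_width: 0.185
grasp_force: 25.0
```

{"name": "drive_tool", "arguments": {
  "targets": [
    [[-1,0,0,0.001,0,0,0],[-1,0,0,0.001,0,0,0]]
  ]
}}

```text
t: 11.45
tcp_pos: [0.5406, 0.1125, 0.1679]
eef_rot: [[0.207, 0.978, -0.002], [0.978, -0.207, 0.001], [0.0, -0.002, -1.0]]
contact_force: [-3.9, 1.9, 6.5]
grip_width: 0.188
grasp_force: 25.0
```

{"name": "drive_tool", "arguments": {
  "targets": [
    [[-1,0,0,0.001,0,0,0],[-1,0,0,0.001,0,0,0]]
  ]
}}

```text
t: 11.62
tcp_pos: [0.5407, 0.1124, 0.1669]
eef_rot: [[0.207, 0.978, -0.002], [0.978, -0.207, 0.001], [0.0, -0.002, -1.0]]
contact_force: [-3.5, 1.0, 6.2]
grip_width: 0.186
grasp_force: 25.0
```

```bash
python3 - <<'E'
from h import *
for n in ("top","side"):
    C,im=snap(n,n+"5.png")
    for k in ("trim_grip","lever_pivot","trim_lever"): print(n,k,[(np.round(x["location"],1).tolist(),round(x["conf"],2)) for x in vision.spot_point(k,n)[:2]])
    M=np.array([.5668,-.0833]);c,s=np.cos(-.2189),np.sin(-.2189)
    for st in (2,3,4):
        a=np.radians(15)-st*.1396; p=[.03-.1*np.cos(a),.173,.19+.1*np.sin(a)]
        print(st,proj(*C,[M[0]+c*p[0]-s*p[1],M[1]+s*p[0]+c*p[1],p[2]]).round(1))
go([.54,.11,.165])
C=cam("side");im=cv2.imread("pics/side5.png");cv2.imwrite("pics/side5c.png",cv2.resize(im[120:320,180:440],None,fx=3,fy=3,interpolation=2))
E
```

```text
top trim_grip [([280.5, 249.8], 0.78)]
top lever_pivot [([284.0, 203.4], 0.58)]
top trim_lever [([297.1, 208.6], 0.76), ([375.1, 170.2], 0.16)]
2 [278.  247.6]
3 [278.7 247.5]
4 [279.5 246.6]
side trim_grip [([286.8, 215.6], 0.81)]
side lever_pivot []
side trim_lever []
2 [287.4 216.1]
3 [288.3 221. ]
4 [290.1 225.6]
t 12.02 tcp [0.5406 0.1124 0.1669] yaw 78.1 shift [-0.0025 -0.0001  0.0019] turn [0. 0. 0.] F [-3.9  1.6  6.1] q7 [-0.64  0.39  0.46  1.85 -0.21  0.94 -0.29]
```

View pics/side5c.png

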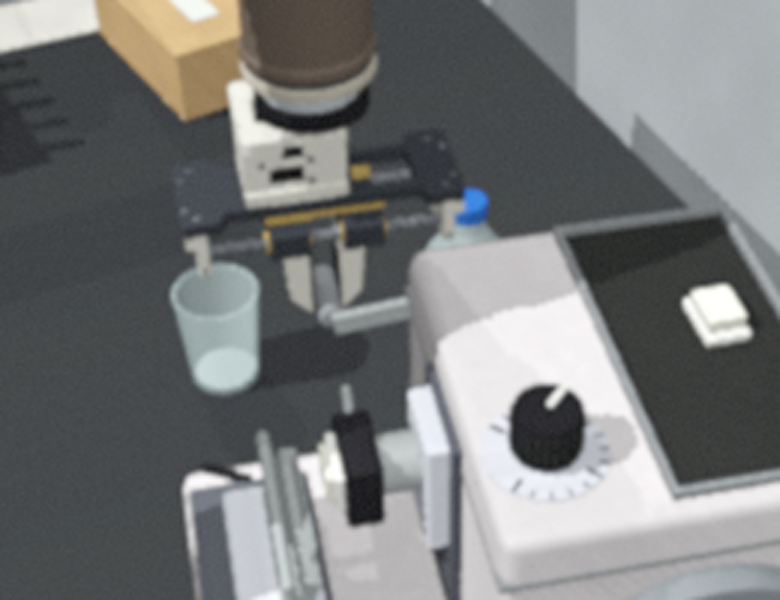

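```bash
python3 - <<'E'
from h import *
C=cam("side")
M=np.array([.5668,-.0833]);c,s=np.cos(-.2189),np.sin(-.2189)
for st in (0,1,2,2.5,3,3.5,4):
    a=np.radians(15)-st*.1396; r=[st]
    for y in (.147,.199): 
        p=[.03-.1*np.cos(a),y,.19+.1*np.sin(a)]
        r.append(proj(*C,[M[0]+c*p[0]-s*p[1],M[1]+s*p[0]+c*p[1],p[2]]).round(1))
    print(*r)
o=env.get_obs();print("tcp",proj(*C,o["tcp_pos"]),"grip if no slip",proj(*C,np.array(o["tcp_pos"])+[-.002,-.009,.0093]))
a=cv2.imread("pics/side0.png")[170:250,260:340];b=cv2.imread("pics/side5.png")[170:250,260:340]
cv2.imwrite("pics/ab.png",cv2.resize(np.hstack([a,b]),(800,400),interpolation=cv2.INTER_CUBIC))
E
```

```text
0 [290.3 213.5] [286.3 198.1]
1 [289.4 218.8] [285.4 203.4]
2 [289.4 224. ] [285.5 208.5]
2.5 [289.8 226.5] [285.8 211. ]
3 [290.3 228.9] [286.4 213.4]
3.5 [291.1 231.3] [287.2 215.7]
4 [292.1 233.5] [288.2 217.9]
tcp [287.92338342 219.91999382] grip if no slip [288.38281322 219.36124595]
```

View pics/ab.png

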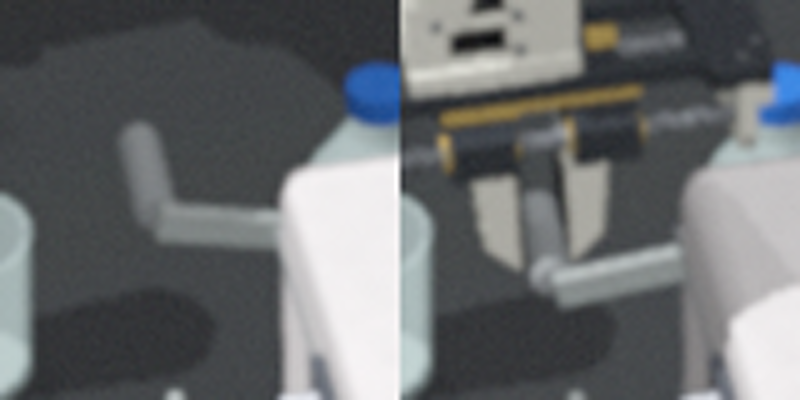

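The grip's inner end has moved down about 12.6 px in the side view. That suggests roughly 2.5–2.8 steps, so there may be a small slip. I continue in 1 mm steps and watch for the third click's rise in force.

{"name": "drive_tool", "arguments": {
  "targets": [
    [[-1,0,0,0.001,0,0,0],[-1,0,0,0.001,0,0,0]]
  ]
}}

```text
t: 12.18
tcp_pos: [0.5408, 0.1124, 0.1659]
eef_rot: [[0.207, 0.978, -0.002], [0.978, -0.207, 0.001], [0.0, -0.002, -1.0]]
contact_force: [-4.3, 1.1, 5.0]
grip_width: 0.187
grasp_force: 25.0
```

{"name": "drive_tool", "arguments": {
  "targets": [
    [[-1,0,0,0.001,0,0,0],[-1,0,0,0.001,0,0,0]]
  ]
}}

```text
t: 12.35
tcp_pos: [0.5409, 0.1123, 0.1649]
eef_rot: [[0.207, 0.978, -0.002], [0.978, -0.207, 0.001], [0.0, -0.002, -1.0]]
contact_force: [-2.7, 0.7, 4.8]
grip_width: 0.186
grasp_force: 25.0
```

```bash
cat > m.py <<'E'
from h import *
from scipy.optimize import least_squares
# track lever: render-free, match rest-image arm patch rotated/shifted (inner grip end + arm) to current picture by predicted motion
C,im=snap("side","sN.png"); g=cv2.cvtColor(im,cv2.COLOR_RGB2GRAY).astype(np.float32); r=cv2.cvtColor(cv2.imread("pics/side0.png"),cv2.COLOR_BGR2GRAY).astype(np.float32)
M=np.array([.5668,-.0833]);c,s=np.cos(-.2189),np.sin(-.2189)
def pt(st,u,v,y):  # u along lever from pivot, v perpendicular(up)
    a=np.radians(15)-st*.1396; X=.03-u*np.cos(a)+v*np.sin(a); Z=.19+u*np.sin(a)+v*np.cos(a)
    return proj(*C,[M[0]+c*X-s*y,M[1]+s*X+c*y,Z])
U,V=np.meshgrid(np.linspace(.035,.115,120),np.linspace(-.022,.022,66))
def tex(img,st,dx=0,dy=0):
    q=np.array([[pt(st,u,v,.147) for u,v in zip(a,b)] for a,b in zip(U,V)],np.float32)+np.float32([dx,dy])
    return cv2.remap(img,q[...,0],q[...,1],cv2.INTER_CUBIC)
ref=tex(r,0); R=[]
for st in np.arange(1.6,3.8,.1):
    R.append((cv2.matchTemplate(tex(g,st),ref,cv2.TM_CCOEFF_NORMED)[0,0],round(st,2)))
R.sort(reverse=True); print([(round(float(a),3),b) for a,b in R[:6]])
tt=[np.hstack([ref,tex(g,2.5),tex(g,3)])]
cv2.imwrite("pics/tex.png",cv2.resize(tt[0],None,fx=2,fy=2))
E
python3 m.py; python3 -c "
from h import *
F=np.mean([env.get_obs()['contact_force']],0);print(F)"
```

```text
[(0.558, np.float64(2.9)), (0.555, np.float64(2.8)), (0.545, np.float64(3.0)), (0.539, np.float64(2.7)), (0.521, np.float64(3.1)), (0.509, np.float64(2.6))]
[-2.50778924  1.09264082  5.20716096][ WARN:0@2.199] global loadsave.cpp:1063 imwrite_ Unsupported depth image for selected encoder is fallbacked to CV_8U.
```

{"name": "drive_tool", "arguments": {
  "targets": [
    [[-1,0,0,0.001,0,0,0],[-1,0,0,0.001,0,0,0]]
  ]
}}

```text
t: 12.57
tcp_pos: [0.541, 0.1123, 0.1639]
eef_rot: [[0.207, 0.978, -0.002], [0.978, -0.207, 0.001], [0.0, -0.002, -1.0]]
contact_force: [-3.1, 0.3, 5.3]
grip_width: 0.189
grasp_force: 25.0
```

{"name": "drive_tool", "arguments": {
  "targets": [
    [[-1,0,0,0.001,0,0,0],[-1,0,0,0.001,0,0,0]]
  ]
}}

```text
t: 12.73
tcp_pos: [0.5411, 0.1123, 0.163]
eef_rot: [[0.207, 0.978, -0.001], [0.978, -0.207, 0.001], [0.0, -0.001, -1.0]]
contact_force: [-2.2, 0.5, 6.6]
grip_width: 0.191
grasp_force: 25.0
```

{"name": "drive_tool", "arguments": {
  "targets": [
    [[-1,0,0,0.001,0,0,0],[-1,0,0,0.001,0,0,0]]
  ]
}}

```text
t: 12.9
tcp_pos: [0.5412, 0.1123, 0.1621]
eef_rot: [[0.207, 0.978, -0.001], [0.978, -0.207, 0.001], [0.0, -0.001, -1.0]]
contact_force: [-2.9, 1.6, 6.7]
grip_width: 0.187
grasp_force: 25.0
```

```bash
python3 m.py 2>/dev/null; python3 -c "
from h import *
print(env.get_obs()['contact_force'])"
```

```text
[(0.552, np.float64(3.1)), (0.552, np.float64(3.0)), (0.538, np.float64(3.2)), (0.536, np.float64(2.9)), (0.512, np.float64(3.3)), (0.507, np.float64(2.8))]
[-3.78377959  0.84507889  6.06772518]
```

{"name": "drive_tool", "arguments": {
  "targets": [
    [[-1,0,0,0.0008,0,0,0],[-1,0,0,0.0008,0,0,0],[-1,0,0,0.0008,0,0,0]]
  ]
}}

```text
t: 13.2
tcp_pos: [0.5413, 0.1122, 0.1614]
eef_rot: [[0.207, 0.978, -0.001], [0.978, -0.207, 0.001], [0.001, -0.001, -1.0]]
contact_force: [-1.9, 1.4, 7.9]
grip_width: 0.187
grasp_force: 25.0
```

```bash
python3 m.py 2>/dev/null; python3 -c "
from h import *
F=[]
for _ in range(6): vision.snapshot('side'); F.append(env.get_obs()['contact_force'])
print(np.mean(F,0),np.std(F,0),env.get_obs()['tcp_pos'])"
```

```text
[(0.546, np.float64(3.1)), (0.54, np.float64(3.0)), (0.538, np.float64(3.2)), (0.519, np.float64(2.9)), (0.517, np.float64(3.3)), (0.486, np.float64(3.4))]
[-2.82535702  0.56858172  7.62024604] [0.6900338  0.20794577 0.34611946] [0.54129617 0.11222376 0.16144862]
```

The push bottomed out at about 4.8 N and is now halfway up the third click's rise (7.6 N, steady). The picture match puts the lever at 3.0–3.1 steps and the dial still shows 5, so I hand in while holding.

```bash
python3 -c "
from h import *
print(env.sign_off())"
```

```text
the job is handed in; nothing more can be done
None
```

The dial was turned from 10 to 5, then the trimming lever pressed to the third click (30 µm, judged from the force and the side view), and the job was handed in with the arm still holding it there.

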